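Find the socket that fits the draw-stud nut and nip the nut up

ROBOT

A 7-joint arm with a two-finger parallel gripper is mounted at the origin on a cart in front of the work surface, level with it; the furniture and walls round the work are solid. World frame = base frame: x ahead of the robot, y to its left, z up, the work surface at z = 0. Lengths are in m, angles in rad, forces in N, time in s.
With the tool pointing down it reaches from about 0.425 to 0.825 m from the base axis. Payload 3.6 kg.
Tool frame: the origin (TCP) lies on the centre line of the jaws, within the pads' length; the fingertips stand 22 mm ahead of it and the grasp point (between the pads) lies 3 mm ahead of it (env.tip_extent is the distance from the TCP to the fingertips, in m); y points along the fingers, z is the direction in which the jaws open and shut, and the axes are right-handed (so a half turn about y gives the same grasp; the last joint's range is limited). The gripper opens to 93 mm and grips with 3 to 60 N. Pads are 15 mm wide; open, the fingers measure 128 mm over their backs; the gripper's body (75 mm by 188 mm) begins 65 mm behind the grasp point.
Start: joints at [-1.258, 0.615, -0.013, 1.423, 0.008, 1.103, -0.04], TCP at [0.217, 0.613, 0.241] pointing down, gripper open.
Joint ranges: [-3.12, 3.12], [-0.3, 2.06], [-1.34, 1.32], [0.26, 2.42], [-1.36, 4.5], [0.01, 1.98], [-2.84, 2.84]. Speed limits (rad/s): [2.79, 2.79, 3.14, 3.14, 3.14, 3.14, 3.14].

INTERFACE

Orientations are given as a 3x3 rotation matrix whose columns are the frame's x, y, z axes.
In Python, from station import env gives the robot as it stands. Calls block until the motion is done:
- env.reach(position, orientation): joint-space move of the TCP to a pose.
- env.servo_line(position, attitude=None, v=0.15): straight line of the TCP; attitude=None keeps the orientation; v is the mean speed in m/s.
- env.movej(angles): joint-space move.
- env.set_gripper(opening, force=None): finger opening in m; force is the grip in N (None keeps the last); returns when the fingers have stopped.
- env.sleep(seconds).
- env.ik(position, orientation): joint angles nearest the present ones, or None.
- env.get_image(name): name is "side" or "top"; returns the picture (400x640x3 uint8, red, green, blue); there is no depth.
- env.camera_params(name): a dict with "mtx" (3x3 intrinsics, pixels), "rvec" (rotation vector, rad) and "tvec" (3), from world to camera coordinates, as OpenCV has them. Camera axes: x right, y down, z forward; pixel columns grow to the right and rows downward; lengths in m; the calibration is good to about 2 mm. A picture is of the moment at which its call begins. camera_params takes no time and is no camera call.
A pose or a line that the arm cannot do raises env.IKError and nothing moves.
- env.finish_job(): hands the job in, once; it reports no verdict.
Readings, each from a call of its own:
- env.current_t(): time.
- env.current_qpos(): joint angles.
- env.current_dq(): joint speeds.
- env.current_joint_torque(): joint torques, N m.
- env.current_tool_pos(): TCP position.
- env.current_tcp_rot(): TCP orientation.
- env.current_ft_force(): force on the tool from outside, world axes, zero at the start.
- env.current_moment(): the same for the moment, N m.
- env.current_width(): finger opening in m.
Only numpy, scipy, OpenCV 4.12 (cv2) and the standard library are available. Lean on these libraries where they do the work, as an engineer would, in place of code of your own. Each camera call takes 0.05 s, during which the arm holds its last target. There are 200 camera calls.

TASK

Two compressor covers are clamped up for leak testing; work on the one nearest you. From the red tray take the socket that properly fits the nut of its draw stud (try them: it must go right down over the nut and turn it without slipping), push it fully down and turn the nut clockwise with it until it is tight at its stop; put any socket that does not fit back standing in the tray. Leave the turbine rotor and the seal plate on the bench alone, and finish while still gripping the fitting socket, fully down on the tightened nut.

Things in the scene. Friction and masses are not known exactly. Their poses are not given: they have to be found in the camera images.
- stand_a: leak-test set, fixed: round base plate 210 mm across, cast grey compressor cover, aluminium disc and, in the middle, an upright draw stud with washer (60 mm across) and hex nut. Origin: on the bench under the stud. Of the two sets work on the nearer (smaller x). Only a brass nipple, 54 mm from the stud, also rises 4 mm above the washer.
- stand_b: the other leak-test set, fixed: round base plate 210 mm across, cast grey compressor cover, aluminium disc and, in the middle, an upright draw stud with washer (60 mm across) and hex nut. Origin: on the bench under the stud. Of the two sets work on the nearer (smaller x). Only a brass nipple, 54 mm from the stud, also rises 4 mm above the washer.
- seat_a (a point): on stand_a: centre of the washer's upper face, on the stud's axis, 105 mm above the bench, z up. A socket that is fully down stands on this face, its origin here.
- seat_b (a point): on stand_b: centre of the washer's upper face, on the stud's axis, 105 mm above the bench, z up. A socket that is fully down stands on this face, its origin here.
- nut_a_hex (a point): hex nut on stand_a: its centre, at the washer's face; turns with the nut, a flat faces x and every 60 degrees. 24 or 30 mm across flats (not told: try), 15 to 18 mm high, stud 6 mm more. Chamfer centres a socket 2 mm off. Too small a socket rides on top, too large drops over but slips; the right one enters with flats matched within 7 degrees and has that play each way.
- nut_b_hex (a point): hex nut on stand_b: its centre, at the washer's face; turns with the nut, a flat faces x and every 60 degrees. 24 or 30 mm across flats (not told: try), 15 to 18 mm high, stud 6 mm more. Chamfer centres a socket 2 mm off. Too small a socket rides on top, too large drops over but slips; the right one enters with flats matched within 7 degrees and has that play each way.
- nut_a (a joint): angle of the nut on stand_a, 0 to 0.9 rad, grows as it turns clockwise seen from above (tightening). Starts between 0 and 0.3, turns stiffly (0.25 N m), stays where left, and stops dead at 0.9: tight.
- nut_b (a joint): angle of the nut on stand_b, 0 to 0.9 rad, grows as it turns clockwise seen from above (tightening). Starts between 0 and 0.3, turns stiffly (0.25 N m), stays where left, and stops dead at 0.9: tight.
- tray: red tool tray, fixed, 200 mm (x) by 280 mm (y), walls 26 mm high, floor 4 mm above the bench. Origin: centre of the underside, z up. The sockets stand in a row along y, about 87 mm apart, in any order; two bronze bearings (14 mm high) and a hex key lie along the long walls. Fingers that close along the tray's x have most room and pass above these.
- socket_24: black steel socket, upright cylinder 36 mm across, 70 mm high, 0.3 kg, standing mouth down in the red tray. Origin: centre of the mouth (underside), z up. Hexagon 24 mm across flats (in truth 26), 32 mm deep, flats facing +-x and every 60 degrees; the upper 38 mm is solid: grip there, at any yaw.
- socket_30: black steel socket, upright cylinder 44 mm across, 70 mm high, 0.45 kg, standing mouth down in the red tray. Origin: centre of the mouth (underside), z up. Hexagon 30 mm across flats (in truth 32), 32 mm deep, flats facing +-x and every 60 degrees; the upper 38 mm is solid: grip there, at any yaw.
- socket_36: black steel socket, upright cylinder 52 mm across, 70 mm high, 0.6 kg, standing mouth down in the red tray. Origin: centre of the mouth (underside), z up. Hexagon 36 mm across flats (in truth 38), 32 mm deep, flats facing +-x and every 60 degrees; the upper 38 mm is solid: grip there, at any yaw.
- rotor: turbine rotor: turbine wheel 60 mm across with a slim shaft, standing upright on the bench on its wheel, 157 mm high, behind the work. Balanced: not to be disturbed. Origin: centre of the underside.
- seal_plate_3: turned steel seal plate 62 mm across, 10 mm high, lying on the bench between robot and work. Not to be disturbed. Origin: centre of the underside.
Not all that is in view belongs to the job. Leave any green or purple look-alike of the socket_30 alone.

How it is judged:
By the outcome, as a careful person would: the job done as asked, in the order asked, and still so for the second after the job is handed in, while the arm keeps its last pose, push and grip.
It also fails if it takes over 72 s, if anything falls off the work surface, if the arm or the gripper's body presses on something with over 40 N, if the wrist force passes 120 N, or if a joint passes its speed limit or range.

## Working session

There is one attempt and no reset: what is moved stays moved. The work goes in short steps, each a Python script; the robot and the scene stay as the last script left them, time stands still between calls to the robot, and variables do not carry over. Pictures are saved under pics/ and viewed, about 8 in all and at most 12, crops included, and the job is handed in when it is done.

```bash
ls; mkdir -p pics
python3 - <<'E'
from station import env
import cv2
for n in("top","side"):
    cv2.imwrite(f"pics/{n}0.png",env.get_image(n)[:,:,::-1])
    p=env.camera_params(n); R=cv2.Rodrigues(p["rvec"])[0]; print(n,p["mtx"].tolist(),(-R.T@p["tvec"].ravel()).round(3),R.round(3).tolist())
print(env.current_tcp_rot().round(3).tolist(),env.tip_extent,env.current_t(),env.current_ft_force())
E
```

```text
pics
top [[368.9078751233449, 0.0, 317.415562388034], [0.0, 368.9078751233449, 197.79669512900531], [0.0, 0.0, 1.0]] [0.479 0.146 1.058] [[-0.001, -0.999, -0.033], [-0.998, 0.004, -0.07], [0.07, 0.033, -0.997]]
side [[509.0714434000856, 0.0, 321.8622600336705], [0.0, 509.0714434000856, 206.5171513706161], [0.0, 0.0, 1.0]] [0.544 1.177 0.966] [[-1.0, 0.015, -0.01], [0.017, 0.643, -0.765], [-0.005, -0.766, -0.643]]
[[0.943, -0.001, 0.333], [-0.333, -0.002, 0.943], [0.0, -1.0, -0.002]] 0.022 0.1 [-0.11336804 -0.43756999 -0.33579274]
```

View pics/top0.png

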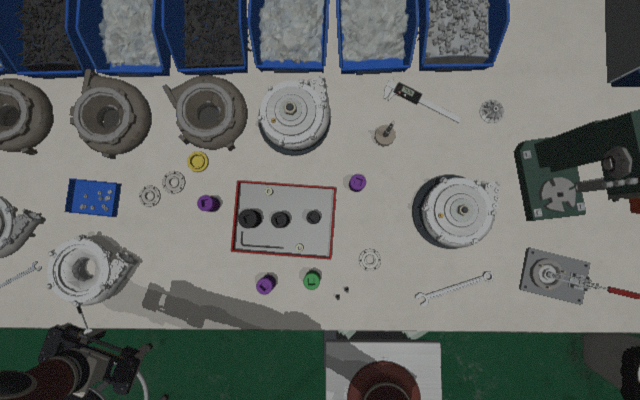

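View pics/side0.png

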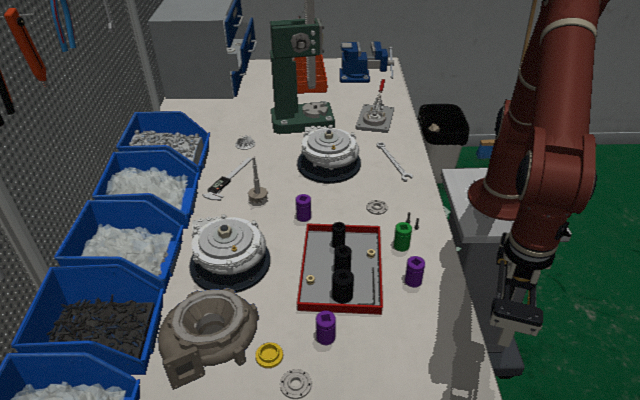

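```bash
cat > h.py <<'E'
import numpy as np, cv2
from station import env
def ray(n,uv):
    p=env.camera_params(n); R=cv2.Rodrigues(p["rvec"])[0]; t=np.ravel(p["tvec"])
    d=R.T@np.linalg.inv(p["mtx"])@np.array([uv[0],uv[1],1.]); return -R.T@t,d
def at(n,uv,z):
    c,d=ray(n,uv); return (c+d*(z-c[2])/d[2]).round(4)
def proj(n,P):
    p=env.camera_params(n); return cv2.projectPoints(np.float64(P).reshape(-1,3),p["rvec"],p["tvec"],p["mtx"],None)[0].reshape(-1,2)
def crop(img,x,y,w,h,s): return cv2.resize(img[y:y+h,x:x+w],None,fx=s,fy=s,interpolation=cv2.INTER_CUBIC)
E
python3 - <<'E'
from h import *
t=cv2.imread("pics/top0.png");s=cv2.imread("pics/side0.png")
a=np.hstack([crop(t,410,170,100,80,4),crop(s,290,120,80,64,5)])
b=np.hstack([crop(t,230,175,110,88,400/110),crop(s,290,210,100,80,4)])
w=min(a.shape[1],b.shape[1]); cv2.imwrite("pics/c1.png",np.vstack([a[:,:w],b[:,:w]])); print(a.shape,b.shape)
for n,uv,z in [("top",(462,210),.12),("top",(290,108),.12),("side",(328,131),.127),("top",(249,218),.074),("top",(281,219),.074),("top",(315,216),.074)]: print(n,uv,at(n,uv,z))
E
```

```text
(320, 800, 3) (320, 800, 3)
top (462, 210) [ 0.5126 -0.1861  0.12  ]
top (290, 108) [0.7789 0.2481 0.12  ]
side (328, 131) [ 0.5136 -0.1859  0.127 ]
top (249, 218) [0.4942 0.3622 0.074 ]
top (281, 219) [0.4914 0.2761 0.074 ]
top (315, 216) [0.4992 0.1851 0.074 ]
```

View pics/c1.png

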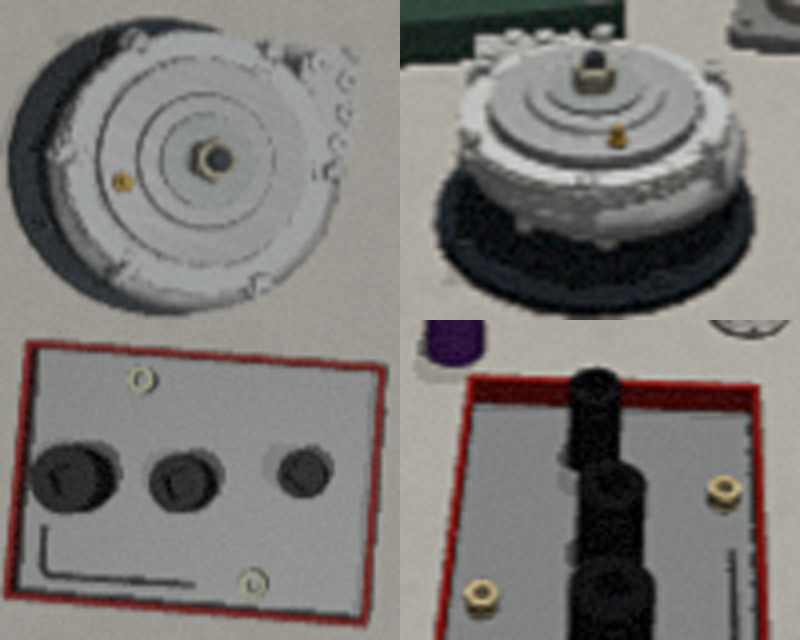

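```bash
cat > fit.py <<'E'
from h import *
from scipy.optimize import minimize
U=8
def render(n,hulls,x0,y0,w,h):
    m=np.zeros((h*U,w*U),np.uint8)
    for P in hulls:
        q=((proj(n,P)-[x0,y0]+.5)*U).round().astype(np.int32)
        cv2.fillConvexPoly(m,cv2.convexHull(q),255)
    return cv2.resize(m,(w,h),interpolation=cv2.INTER_AREA)/255.
def prism(c,r,z0,z1,k=32,ph=0):
    a=ph+np.arange(k)*2*np.pi/k
    xy=np.c_[c[0]+r*np.cos(a),c[1]+r*np.sin(a)]
    return np.vstack([np.c_[xy,np.full(k,z)] for z in(z0,z1)])
E
python3 - <<'E'
from fit import *
im={n:np.mean([env.get_image(n)[:,:,::-1].astype(float) for _ in range(8)],0) for n in("top","side")}
np.savez("im.npz",**im)
g={n:im[n].mean(2) for n in im}
boxes={"top":(234,190,100,60),"side":(318,215,50,95)}
c0=np.array([[.494,.362],[.4914,.276],[.499,.185]]);R=[.026,.022,.018]
for n,(x,y,w,h) in boxes.items():
    G=g[n][y:y+h,x:x+w]; M=np.clip((110-G)/(110-35),0,1)
    if n=="top": M[int(.62*h):]*=(np.arange(h)[int(.62*h):,None]<0)  # drop hex key
    hh=int(.62*h) if n=="top" else h
    def cost(p):
        c=p.reshape(3,2); return ((render(n,[prism(c[i],R[i],.004,.074) for i in range(3)],x,y,w,h)-M)[:hh]**2).sum()
    s=np.vstack([c0.ravel()]+[c0.ravel()+.006*e for e in np.eye(6)])
    r=minimize(cost,c0.ravel(),method="Nelder-Mead",options=dict(initial_simplex=s,maxiter=900,xatol=1e-4,fatol=.01))
    print(n,r.x.reshape(3,2).round(4).tolist(),round(r.fun,1),G.min())
# nut colour enlargement, normalised
t=im["top"];s=im["side"]
a=np.hstack([crop(t,447,193,32,32,12),crop(s,310,118,32,32,12)]); cv2.imwrite("pics/c2.png",np.clip(a*1.3,0,255))
E
```

```text
top [[0.4945, 0.3667], [0.4907, 0.2818], [0.4977, 0.1909]] 138.1 9.458333333333334
side [[0.4938, 0.3687], [0.4903, 0.2866], [0.4967, 0.1958]] 493.8 0.9583333333333334[ WARN:0@40.550] global loadsave.cpp:1063 imwrite_ Unsupported depth image for selected encoder is fallbacked to CV_8U.
```

View pics/c2.png

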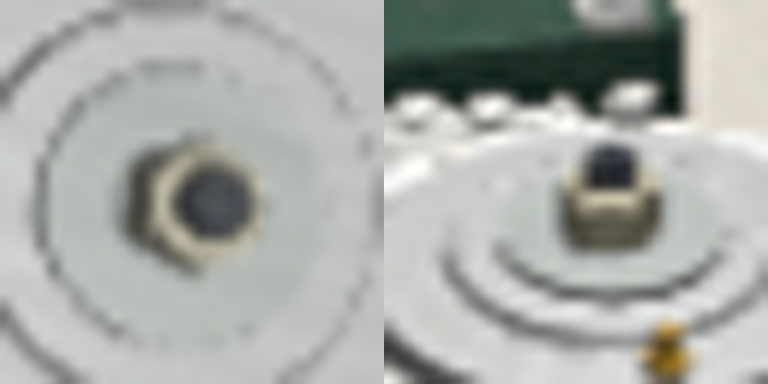

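Run:
```python
from fit import *
im=np.load("im.npz")
boxes={"top":(234,190,100,60),"side":(322,215,38,95)}
c0=np.array([[.494,.364],[.4914,.279],[.498,.188]]);R=[.026,.022,.018]
ov=[]
for n,(x,y,w,h) in boxes.items():
    G=im[n].max(2)[y:y+h,x:x+w]; M=np.clip((90-G)/40,0,1)
    hh=37 if n=="top" else h
    H=lambda p:[prism(p.reshape(3,2)[i],R[i],.004,.074) for i in range(3)]
    cost=lambda p:((render(n,H(p),x,y,w,h)-M)[:hh]**2).sum()
    s=np.vstack([c0.ravel()]+[c0.ravel()+.006*e for e in np.eye(6)])
    r=minimize(cost,c0.ravel(),method="Nelder-Mead",options=dict(initial_simplex=s,maxiter=900,xatol=1e-4,fatol=.01))
    print(n,r.x.reshape(3,2).round(4).tolist(),round(r.fun,1))
    big=crop(im[n],x,y,w,h,4).clip(0,255).astype(np.uint8)
    for P in H(r.x): cv2.polylines(big,[cv2.convexHull(((proj(n,P)-[x,y]+.5)*4).astype(np.int32))],True,(0,255,0),1)
    ov.append(cv2.copyMakeBorder(big,0,380-big.shape[0],0,0,cv2.BORDER_CONSTANT))
cv2.imwrite("pics/ov1.png",np.hstack(ov))
# nut
W=dict(top=(452,198,20,20),side=(320,126,18,18))
def hulls(p,af,hn):
    c=p[:2]; return [prism(c,af/2/np.cos(np.pi/6),.105,.105+hn,6,np.pi/6+p[2])]
def studh(p,hn): return [prism(p[:2],p[3],.105,.111+hn)]
wc={n:np.median(im[n][(slice(215,220) if n=="top" else slice(139,141)),(slice(455,470) if n=="top" else slice(322,340))].reshape(-1,3),0) for n in W}; print(wc)
for af in(.024,.030):
  for hn in(.015,.0165,.018):
    out=[]
    for ph in np.deg2rad([-25,-15,-5,5,15,25]):
      def cost(p):
        e=0
        for k,n in enumerate(W):
            x,y,w,h=W[n]; I=im[n][y:y+h,x:x+w]
            M=np.clip(np.abs(I-wc[n]).max(2)/40-.3,0,1)
            q=p.copy(); q[:2]+=(1-2*k)*p[4:6]
            r=render(n,hulls(q,af,hn)+studh(q,hn),x,y,w,h)
            yy=slice(0,h) if n=="top" else slice(0,h)
            e+=((r-M)**2).sum()
        return e
      p0=np.array([.513,-.186,ph,.007,0,0]); d=np.diag([.003,.003,.12,.002,.002,.002])
      r=minimize(cost,p0,method="Nelder-Mead",options=dict(initial_simplex=np.vstack([p0,p0+d]),maxiter=400,xatol=1e-4,fatol=.01)); out.append((r.fun,r.x))
    out.sort(key=lambda o:o[0])
    for o in out[:2]: print(af,hn,round(o[0],2),(np.rad2deg(o[1][2])).round(1),o[1].round(4)[[0,1,3,4,5]])
```

```text
top [[0.4942, 0.3667], [0.4905, 0.2819], [0.4973, 0.1908]] 81.6
side [[0.4935, 0.3674], [0.4902, 0.2863], [0.497, 0.1965]] 194.8
{'top': array([142.   , 145.125, 140.875]), 'side': array([148.0625, 151.4375, 146.8125])}Traceback (most recent call last):
  File "<stdin>", line 39, in <module>
    res = _minimize_neldermead(fun, x0, args, callback, bounds=bounds,
                               **options)
    fxe = func(xe)
    fx = function(np.copy(x), *(wrapper_args + args))
  File "<stdin>", line 34, in cost
  File "fit.py", line 7, in render
    q=((proj(n,P)-[x0,y0]+.5)*U).round().astype(np.int32)
        ~~~~^^^^^
  File "h.py", line 9, in proj
    p=env.camera_params(n); return cv2.projectPoints(np.float64(P).reshape(-1,3),p["rvec"],p["tvec"],p["mtx"],None)[0].reshape(-1,2)
ValueError: time passes only in moves, steps and waits
```

View pics/ov1.png

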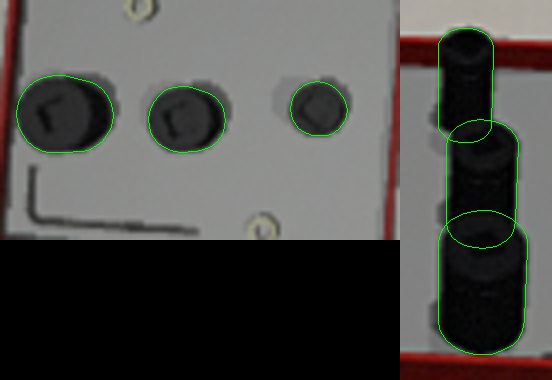

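```bash
sed -i 's/^def ray/CP={n:env.camera_params(n) for n in("top","side")}\ndef ray/; s/env.camera_params(n);/CP[n];/' h.py
cat > nut.py <<'E'
from fit import *
im=np.load("im.npz"); im={k:im[k] for k in im}
W=dict(top=(452,198,20,20),side=(320,126,18,18))
wc={"top":np.array([142,145,141]),"side":np.array([148,151,147])}
for af in(.024,.030):
  for hn in(.015,.018):
    out=[]
    for ph in np.deg2rad([-22,-2,18]):
      def cost(p):
        e=0
        for k,n in enumerate(W):
            x,y,w,h=W[n]; I=im[n][y:y+h,x:x+w]
            M=np.clip(np.abs(I-wc[n]).max(2)/35-.3,0,1)
            if n=="side": M[:6]*=I[:6].mean(2)<1000
            c=p[:2]+(1-2*k)*p[4:6]
            r=render(n,[prism(c,af/2/np.cos(np.pi/6),.105,.105+hn,6,np.pi/6+p[2]),prism(c,abs(p[3]),.105,.111+hn)],x,y,w,h)
            y0=2 if n=="side" else 0
            e+=((r-M)[y0:]**2).sum()
        return e
      p0=np.array([.513,-.186,ph,.007,0,0]); d=np.diag([.003,.003,.12,.002,.002,.002])
      r=minimize(cost,p0,method="Nelder-Mead",options=dict(initial_simplex=np.vstack([p0,p0+d]),maxiter=400,xatol=1e-4,fatol=.01)); out.append((r.fun,r.x))
    out.sort(key=lambda o:o[0])
    for o in out: print(af,hn,round(o[0],2),(np.rad2deg(o[1][2])).round(1),o[1].round(4)[[0,1,3,4,5]])
E
python3 nut.py
```

```text
0.024 0.015 42.6 -26.4 [ 0.5137 -0.1878  0.009   0.0006 -0.0007]
0.024 0.015 43.18 22.8 [ 0.5139 -0.1878  0.0085  0.0006 -0.0008]
0.024 0.015 48.3 -2.3 [ 5.141e-01 -1.882e-01  8.200e-03  6.000e-04 -4.000e-04]
0.024 0.018 46.84 24.6 [ 0.5137 -0.1871  0.0066  0.0006 -0.0011]
0.024 0.018 48.15 -18.6 [ 0.5136 -0.1867  0.0071  0.0006 -0.001 ]
0.024 0.018 50.11 2.8 [ 5.142e-01 -1.870e-01  6.400e-03  5.000e-04 -1.000e-03]
0.03 0.015 84.29 1.3 [ 5.132e-01 -1.880e-01  8.700e-03 -1.000e-04  2.000e-04]
0.03 0.015 86.19 12.7 [ 0.5134 -0.1895  0.0084  0.0009  0.0008]
0.03 0.015 87.05 -11.6 [ 0.5132 -0.1894  0.0069  0.001   0.0006]
0.03 0.018 94.67 0.8 [ 5.136e-01 -1.867e-01  6.800e-03 -2.000e-04 -1.000e-04]
0.03 0.018 99.74 15.3 [ 5.136e-01 -1.866e-01  7.700e-03  7.000e-04 -2.000e-04]
0.03 0.018 102.09 -18.4 [ 5.129e-01 -1.871e-01  7.200e-03  4.000e-04  0.000e+00]
```

```bash
cat >> h.py <<'E'
def rot(th):
    t=np.deg2rad(th); c,s=np.cos(t),np.sin(t)
    return np.array([[s,0,c],[-c,0,s],[0,-1,0]])
def st(tag=""):
    print(tag,"t",round(env.current_t(),2),"p",np.round(env.current_tool_pos(),4),"F",np.round(env.current_ft_force(),1),"M",np.round(env.current_moment(),2),"w",round(env.current_width(),4),"q7",round(env.current_qpos()[6],2))
E
python3 - <<'E'
from h import *
x,y=.4971,.1915; R=rot(0)
env.reach([x,y,.20],R); st("above")
env.servo_line([x,y,.004+.057],v=.15); st("down")
env.set_gripper(.02,50); st("grip")
env.servo_line([x,y,.25],v=.2); st("lift")
N=[.5137,-.1875]
env.servo_line([*N,.25],rot(30),v=.25); st("over nut")
cv2.imwrite("pics/s2.png",env.get_image("side")[60:200,250:410,::-1].repeat(5,0).repeat(5,1)[:600])
E
```

```text
above t 2.74 p [0.4968 0.1934 0.1999] F [0.3 0.3 0.5] M [0.01 0.05 0.01] w 0.0929 q7 -0.19
down t 3.82 p [0.4978 0.1918 0.0617] F [-0.6  0.5  0. ] M [-0.08  0.   -0.04] w 0.0931 q7 -0.1
grip t 4.75 p [0.4965 0.1915 0.0609] F [-1.4 -0.3  1.6] M [-0.11  0.36 -0.05] w 0.0348 q7 -0.1
lift t 5.84 p [0.4961 0.1912 0.2487] F [ 0.1 -0.1 -3.1] M [-0.06  0.04  0.02] w 0.0353 q7 -0.22
over nut t 7.51 p [ 0.5138 -0.1861  0.2497] F [ 0.3  0.1 -3.2] M [-0.04  0.02  0.03] w 0.0353 q7 0.98
```

View pics/s2.png

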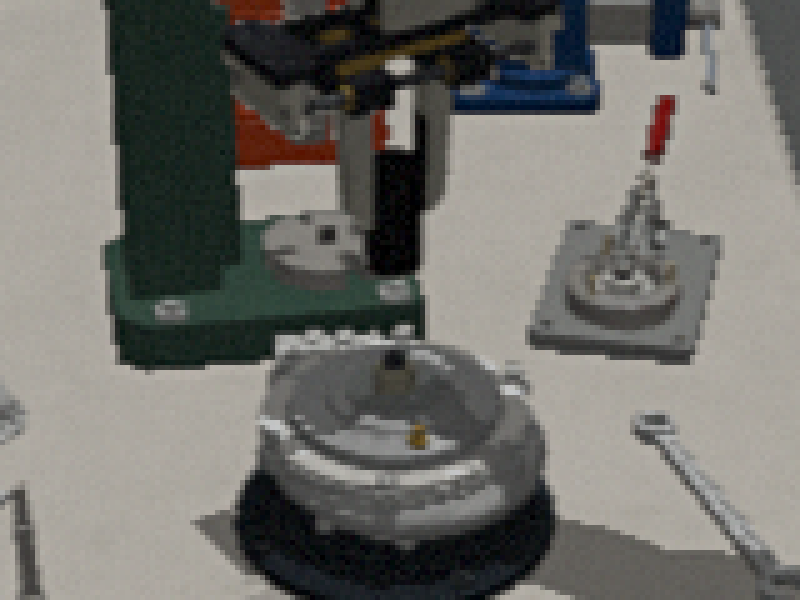

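Run:
```python
from h import *
N=[.5137,-.1875]
env.servo_line([*N,.186],v=.12); env.sleep(.15); st("near"); F0=env.current_ft_force()[2]
z=.186
while z>.160:
    z-=.002; env.servo_line([*N,z],v=.04); f=env.current_ft_force()[2]-F0
    print(round(z,3),round(env.current_tool_pos()[2],4),round(f,1))
    if f>18: break
st("end")
```

```text
near t 8.39 p [ 0.5144 -0.1878  0.187 ] F [ 0.8  0.4 -3.7] M [-0.04  0.01 -0.02] w 0.0352 q7 1.01
0.184 0.1842 -0.2
0.182 0.1818 0.9
0.18 0.1798 -0.2
0.178 0.1778 -0.3
0.176 0.1764 4.0
0.174 0.1758 11.6
0.172 0.1753 20.7
end t 10.14 p [ 0.5143 -0.1879  0.1753] F [-4.7  2.7 17. ] M [ 0.39  1.26 -0.04] w 0.0354 q7 1.02
```

Run:
```python
from h import *
N=[.5137,-.1875]; z=.173
for th in list(range(34,62,4))+list(range(26,-6,-4)):
    env.servo_line([*N,z],rot(th),v=.05)
    p=env.current_tool_pos();F=env.current_ft_force();print(th,round(env.current_t(),2),np.round(p,4),np.round(F,1),np.round(env.current_moment(),2))
    if p[2]<.1742 or F[2]<3: print("drop");break
    if th==58: env.servo_line([*N,.174],rot(28),v=.05)
st()
```

```text
34 10.39 [ 0.5145 -0.188   0.1756] [-2.5  2.1 11.2] [ 0.18  0.79 -0.05]
38 10.64 [ 0.5142 -0.1879  0.1755] [-2.9  0.9 11.8] [ 0.17  0.94 -0.09]
42 10.89 [ 0.5137 -0.188   0.1754] [-3.6  0.9 12. ] [ 0.17  1.03 -0.05]
46 11.14 [ 0.5136 -0.1882  0.1752] [-3.6  1.6 10.4] [ 0.1   0.99 -0.08]
50 11.39 [ 0.5139 -0.1894  0.1742] [-1.4 -2.3  5.6] [-0.71  0.66  0.04]
drop
 t 11.39 p [ 0.5139 -0.1894  0.1742] F [-1.4 -2.3  5.6] M [-0.71  0.66  0.04] w 0.0357 q7 1.3
```

Run:
```python
from h import *
N=[.5139,-.1885]
for th,z in [(50,.171),(52,.170),(54,.169),(54,.166),(54,.163),(54,.160),(54,.158)]:
    env.servo_line([*N,z],rot(th),v=.04)
    p=env.current_tool_pos();F=env.current_ft_force();print(th,z,round(env.current_t(),2),np.round(p,4),np.round(F,1),np.round(env.current_moment(),2))
    if F[2]>22: break
st()
```

```text
50 0.171 11.64 [ 0.5142 -0.1898  0.1738] [-4.4  0.6 16.7] [-0.22  1.43 -0.06]
52 0.17 11.89 [ 0.514  -0.1898  0.1734] [-5.4  0.6 20.6] [-0.18  1.74 -0.05]
54 0.169 12.14 [ 0.5131 -0.1902  0.1701] [-2.8 -3.3  0.3] [-1.    0.59  0.01]
54 0.166 12.39 [ 0.513  -0.1904  0.1652] [-2.4 -5.   1. ] [-1.27  0.69  0.  ]
54 0.163 12.64 [ 0.513  -0.1904  0.162 ] [-2.4 -4.6  0.1] [-1.27  0.64 -0.  ]
54 0.16 12.89 [ 0.5131 -0.1907  0.1618] [-7.1 -3.  15.9] [-0.84  1.72  0.04]
54 0.158 13.14 [ 0.5131 -0.1907  0.1617] [-9.4 -1.9 26.3] [-0.49  2.45  0.09]
 t 13.14 p [ 0.5131 -0.1907  0.1617] F [-9.4 -1.9 26.3] M [-0.49  2.45  0.09] w 0.0356 q7 1.36
```

Run:
```python
from h import *
N=[.5132,-.1904]; z=.1595
env.set_gripper(.02,60)
th=54
while th>-50:
    th-=3
    env.servo_line([*N,z],rot(th),v=.03)
    p=env.current_tool_pos();F=env.current_ft_force();M=env.current_moment();R=env.current_tcp_rot();a=np.degrees(np.arctan2(R[1,2],R[0,2]))
    print(th,round(a,1),round(env.current_t(),2),np.round(p,4),np.round(F,1),np.round(M,2))
    if abs(M[2])>.9 or p[2]>.164: break
st()
```

```text
51 51.0 13.61 [ 0.513  -0.1909  0.1618] [-6.9 -1.  18.4] [-0.18  1.68  0.13]
48 48.0 13.86 [ 0.5131 -0.1909  0.1617] [-6.3 -1.2 17.8] [-0.21  1.61  0.19]
45 45.0 14.11 [ 0.5131 -0.1909  0.1618] [-7.5 -1.  19.2] [-0.21  1.65  0.16]
42 42.0 14.36 [ 0.5131 -0.1909  0.1618] [-7.1 -0.7 18.8] [-0.22  1.59  0.17]
39 39.0 14.61 [ 0.5132 -0.1909  0.1618] [-6.4 -0.3 18.6] [-0.18  1.7   0.2 ]
36 36.0 14.86 [ 0.5131 -0.1909  0.1617] [-6.5 -1.2 17.8] [-0.18  1.62  0.17]
33 33.0 15.11 [ 0.5132 -0.1909  0.1618] [-7.2 -0.6 17.9] [-0.18  1.56  0.23]
30 30.0 15.36 [ 0.5132 -0.1909  0.1617] [-6.  -0.7 18.2] [-0.21  1.6   0.23]
27 27.0 15.61 [ 0.5132 -0.1909  0.1618] [-6.1 -0.4 19.1] [-0.2   1.62  0.19]
24 24.0 15.86 [ 0.5132 -0.1909  0.1618] [-6.6 -1.3 18.2] [-0.21  1.61  0.2 ]
21 21.0 16.11 [ 0.5132 -0.1909  0.1618] [-6.6 -0.9 18.4] [-0.25  1.6   0.17]
18 18.0 16.36 [ 0.5132 -0.1909  0.1617] [-6.5  0.1 17.9] [-0.17  1.67  0.18]
15 15.0 16.61 [ 0.5132 -0.191   0.1618] [-6.  -1.1 18.3] [-0.13  1.68  0.24]
12 12.1 16.86 [ 0.5133 -0.1909  0.1617] [-6.9 -0.3 17.8] [-0.21  1.61  0.4 ]
9 9.2 17.11 [ 0.5133 -
[... 1010 characters left out ...]
.1912  0.1617] [-6.6  0.3 19. ] [-0.2   1.53 -0.01]
-33 -33.0 20.61 [ 0.5135 -0.1912  0.1617] [-6.1  0.3 17.9] [-0.11  1.6   0.15]
-36 -36.0 20.86 [ 0.5135 -0.1912  0.1617] [-6.4 -0.2 18.1] [-0.11  1.58  0.2 ]
-39 -39.0 21.11 [ 0.5135 -0.1912  0.1617] [-6.   0.5 18.3] [-0.15  1.61  0.2 ]
-42 -42.0 21.36 [ 0.5135 -0.1912  0.1617] [-7.2  1.5 18.3] [-0.07  1.58  0.19]
-45 -45.0 21.61 [ 0.5135 -0.1912  0.1617] [-6.1  0.7 18.7] [-0.09  1.63  0.2 ]
-48 -47.9 21.86 [ 0.5135 -0.1912  0.1617] [-6.   0.3 18.5] [-0.13  1.65  0.32]
-51 -50.8 22.11 [ 0.5135 -0.1913  0.1618] [-6.5 -0.2 17.8] [-0.13  1.67  0.62]
 t 22.11 p [ 0.5135 -0.1913  0.1618] F [-6.5 -0.2 17.8] M [-0.13  1.67  0.62] w 0.0349 q7 -0.07
```

Run:
```python
from h import *
env.sleep(.5); st("hold")
env.servo_line([.5133,-.1907,.1595],rot(-49.5),v=.03)
for _ in range(3): env.sleep(.6); st("hold2"); R=env.current_tcp_rot(); print(np.degrees(np.arctan2(R[1,2],R[0,2])).round(2))
a=env.get_image("side");b=env.get_image("top")
A=crop(a[:,:,::-1],270,70,110,110,400/110);B=crop(b[:,:,::-1],230,120,280,280,400/280)
cv2.imwrite("pics/f.png",np.hstack([A,B]))
```

```text
hold t 22.61 p [ 0.5135 -0.1913  0.1618] F [-6.6  1.1 18.6] M [-0.11  1.68  0.62] w 0.0356 q7 -0.07
hold2 t 23.46 p [ 0.5135 -0.1913  0.1618] F [-7.1  0.5 19.3] M [0.06 1.67 0.14] w 0.0352 q7 -0.05
-49.51
hold2 t 24.06 p [ 0.5135 -0.1913  0.1617] F [-5.9  0.  19.3] M [-0.05  1.62  0.11] w 0.0351 q7 -0.05
-49.51
hold2 t 24.66 p [ 0.5135 -0.1913  0.1617] F [-6.1  1.5 19.3] M [0.01 1.63 0.11] w 0.0353 q7 -0.05
-49.51
```

View pics/f.png

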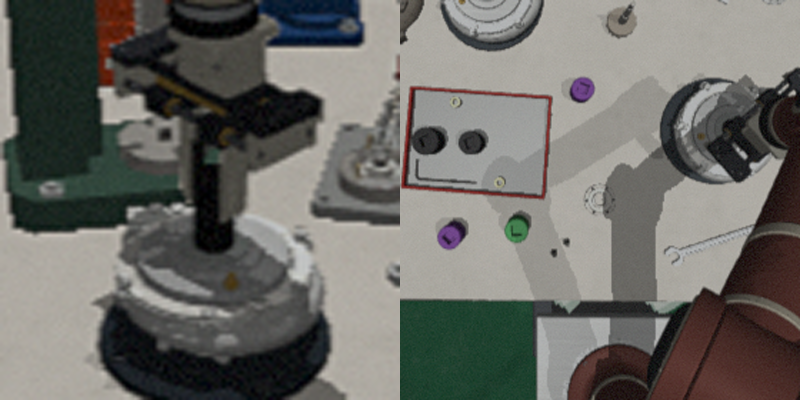

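Run:
```python
from h import *
for th in(-50.2,-50.8,-51.2):
    env.servo_line([.5133,-.1907,.1595],rot(th),v=.03); env.sleep(.3); st(th)
    if env.current_moment()[2]>.45: break
env.sleep(.6); st("hold")
if env.current_moment()[2]>.38 and env.current_tool_pos()[2]<.163: env.finish_job(); print("done")
```

```text
-50.2 t 25.31 p [ 0.5135 -0.1913  0.1617] F [-5.8  0.2 19.1] M [-0.01  1.65  0.46] w 0.035 q7 -0.06
hold t 25.91 p [ 0.5135 -0.1913  0.1617] F [-6.4  0.4 18.7] M [-0.05  1.64  0.45] w 0.0353 q7 -0.06
the job is handed in; nothing more can be done
done
```

The nut on the nearer set, stand_a, is tight at its stop as far as I can measure, and the job is handed in at about 26 s. The arm is still gripping the 24 mm socket, fully down on the nut.

- **Socket choice:** The camera fit pointed clearly to a 24 mm nut, so I tried only that socket. It first rode on the nut's top, then dropped right down once turned to match. The 30 and 36 sockets were never moved.
- **Last checks:** The socket's mouth is at about 105 mm, the washer's height, with about 19 N of reading down on it. The tightening moment held steady at 0.45 N m, against the nut's stated 0.25 N m to turn. In the last pictures the other two sockets stand in the tray, and the rotor and seal plate look untouched.
- **One thing went wrong:** I turned on past the stop when I first reached it. My torque limit of 0.9 N m was too high, and something slipped at about 0.7 N m. I read it as the socket jumping one flat and pushing the nut back a little.
- **Recovery:** Turning on clockwise, I reached the stop again about 60 degrees later, which matches a one-flat jump. I inferred this from the moment readings; I did not see it in a picture.

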